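Sort the anodised discs into the pocketed drawer

TASK

Put the loose anodised discs away in the flat disc case: pull its drawer fully open, then sort every disc that is out on the bench by colour, blue ones into the pockets with blue floors and orange ones into the pockets with orange floors, one to a pocket. The pockets stay half under the lip of the case, so lay each disc on the bare front part of the drawer plate and slide it back until it drops flat into its pocket. Then push the drawer fully shut, and leave the other things on the bench where they are.

Things in the scene. Friction and masses are not known exactly. Their poses are not given: they have to be found in the camera images.
- disc_drawer (a joint): how far the drawer of the disc case is out, m: 0 = shut, 0.120 = fully open at its stop. It slides level, stays where it is left, and takes about 5 to 7 N to move
- drawer_handle (a point): middle of the drawer's straight steel bar handle: round bar 11 mm thick, 110 mm long along the point's y, 56 mm above the bench and 48 mm in front of the drawer's front panel, free on all sides but for a post 50 mm to the left and right. Axes: x level, into the case (the drawer opens along -x), y left along the bar, z up. The case's top is 79 mm above the bench
- blue_pocket_1 (a point): centre of the mouth of the leftmost pocket: round, blue floor, 60 mm diameter, 7 mm deep (a seated disc stands 5 mm proud), level with the drawer plate's face, 50 mm above the bench. Axes: x level into the case (slide a disc along +x), y left along the plate. The plate is bare from 30 to 95 mm on the -x side; there the front panel, 12 mm thick, rises 12 mm above it
- blue_pocket_2 (a point): centre of the mouth of the second pocket from the left: round, blue floor, 60 mm diameter, 7 mm deep (a seated disc stands 5 mm proud), level with the drawer plate's face, 50 mm above the bench. Axes: x level into the case (slide a disc along +x), y left along the plate. The plate is bare from 30 to 95 mm on the -x side; there the front panel, 12 mm thick, rises 12 mm above it
- orange_pocket_1 (a point): centre of the mouth of the third pocket from the left: round, orange floor, 60 mm diameter, 7 mm deep (a seated disc stands 5 mm proud), level with the drawer plate's face, 50 mm above the bench. Axes: x level into the case (slide a disc along +x), y left along the plate. The plate is bare from 30 to 95 mm on the -x side; there the front panel, 12 mm thick, rises 12 mm above it
- orange_pocket_2 (a point): centre of the mouth of the rightmost pocket: round, orange floor, 60 mm diameter, 7 mm deep (a seated disc stands 5 mm proud), level with the drawer plate's face, 50 mm above the bench. Axes: x level into the case (slide a disc along +x), y left along the plate. The plate is bare from 30 to 95 mm on the -x side; there the front panel, 12 mm thick, rises 12 mm above it
- disc_case: low grey case with a row of four pockets 84 mm apart in its drawer, 366 mm wide, 175 mm deep, 79 mm high, fixed on the bench at the left, turned towards the robot; origin: on the bench under the middle of the front edge of its top (the lip); x into the case, y left, z up. With the drawer fully open the lip is 14 mm further along +x than the pocket centres, its underside 19 mm above the plate
- blue_disc_1: loose flat blue anodised disc, 56 mm diameter, 12 mm thick, about 70 g, thin silver circle in the middle of its upper face; origin: centre of the disc, halfway through its thickness; z along its axis. It lies on the bench to the right of the case at the start; may be absent
- blue_disc_2: loose flat blue anodised disc, 56 mm diameter, 12 mm thick, about 70 g, thin silver circle in the middle of its upper face; origin: centre of the disc, halfway through its thickness; z along its axis. It lies on the bench to the right of the case at the start; may be absent
- orange_disc_1: loose flat orange anodised disc, 56 mm diameter, 12 mm thick, about 70 g, thin silver circle in the middle of its upper face; origin: centre of the disc, halfway through its thickness; z along its axis. It lies on the bench to the right of the case at the start; may be absent
- orange_disc_2: loose flat orange anodised disc, 56 mm diameter, 12 mm thick, about 70 g, thin silver circle in the middle of its upper face; origin: centre of the disc, halfway through its thickness; z along its axis. It lies on the bench to the right of the case at the start; may be absent
- board_vice: obstacle, not used: low white vice on the dark bench mat, holding a green circuit board upright along the bench; the board stands up to 130 mm above the bench and about 60 mm to either side of this origin in y. The mat in front of and round it has a rim up to 6 mm high; its near edge lies at about x = 0.50
- kapton_roll: bystander: flat roll of amber tape, 60 mm diameter, 12 mm high, on the right; origin at its underside
- grease_tube: bystander: white tube with a pink cap, 98 mm long, 33 mm wide, 23 mm high, lying on the right; origin at its underside
Things that resemble listed ones, but are neither listed nor needed, are in the scene too. What is shaped like the blue_disc_1 but turquoise is not meant.

How it is judged:
On the way, in this order (a step that is already met when the one before it is completed fails the run):
1. the drawer is pulled fully open (value of joint disc_drawer above 0.11 m), for 0.2 s.
2. every disc lies flat in a pocket of its own colour, with the drawer still open (((horizontal distance between blue_disc_1 and blue_pocket_1 below 0.004 m and z of blue_disc_1 in the frame of blue_pocket_1 between -0.004 and 0.001 m and angle between the z axis of blue_disc_1 and the z axis of blue_pocket_1, either way round below 0.08 rad) or (horizontal distance between blue_disc_1 and blue_pocket_2 below 0.004 m and z of blue_disc_1 in the frame of blue_pocket_2 between -0.004 and 0.001 m and angle between the z axis of blue_disc_1 and the z axis of blue_pocket_2, either way round below 0.08 rad)) and ((horizontal distance between blue_disc_2 and blue_pocket_1 below 0.004 m and z of blue_disc_2 in the frame of blue_pocket_1 between -0.004 and 0.001 m and angle between the z axis of blue_disc_2 and the z axis of blue_pocket_1, either way round below 0.08 rad) or (horizontal distance between blue_disc_2 and blue_pocket_2 below 0.004 m and z of blue_disc_2 in the frame of blue_pocket_2 between -0.004 and 0.001 m and angle between the z axis of blue_disc_2 and the z axis of blue_pocket_2, either way round below 0.08 rad)) and ((horizontal distance between orange_disc_1 and orange_pocket_1 below 0.004 m and z of orange_disc_1 in the frame of orange_pocket_1 between -0.004 and 0.001 m and angle between the z axis of orange_disc_1 and the z axis of orange_pocket_1, either way round below 0.08 rad) or (horizontal distance between orange_disc_1 and orange_pocket_2 below 0.004 m and z of orange_disc_1 in the frame of orange_pocket_2 between -0.004 and 0.001 m and angle between the z axis of orange_disc_1 and the z axis of orange_pocket_2, either way round below 0.08 rad)) and ((horizontal distance between orange_disc_2 and orange_pocket_1 below 0.004 m and z of orange_disc_2 in the frame of orange_pocket_1 between -0.004 and 0.001 m and angle between the z axis of orange_disc_2 and the z axis of orange_pocket_1, either way round below 0.08 rad) or (horizontal distance between orange_disc_2 and orange_pocket_2 below 0.004 m and z of orange_disc_2 in the frame of orange_pocket_2 between -0.004 and 0.001 m and angle between the z axis of orange_disc_2 and the z axis of orange_pocket_2, either way round below 0.08 rad)) and value of joint disc_drawer above 0.08 m), for 0.2 s.
At the end, for the whole second after the job is handed in: the drawer is shut to within 6 mm, and every disc present lies flat and at rest in a pocket of its own colour (centre within 4 mm of the pocket's, underside at least 5 mm below the plate's face, level to within 0.08 rad) (value of joint disc_drawer below 0.006 m and ((horizontal distance between blue_disc_1 and blue_pocket_1 below 0.004 m and z of blue_disc_1 in the frame of blue_pocket_1 between -0.004 and 0.001 m and angle between the z axis of blue_disc_1 and the z axis of blue_pocket_1, either way round below 0.08 rad) or (horizontal distance between blue_disc_1 and blue_pocket_2 below 0.004 m and z of blue_disc_1 in the frame of blue_pocket_2 between -0.004 and 0.001 m and angle between the z axis of blue_disc_1 and the z axis of blue_pocket_2, either way round below 0.08 rad)) and ((horizontal distance between blue_disc_2 and blue_pocket_1 below 0.004 m and z of blue_disc_2 in the frame of blue_pocket_1 between -0.004 and 0.001 m and angle between the z axis of blue_disc_2 and the z axis of blue_pocket_1, either way round below 0.08 rad) or (horizontal distance between blue_disc_2 and blue_pocket_2 below 0.004 m and z of blue_disc_2 in the frame of blue_pocket_2 between -0.004 and 0.001 m and angle between the z axis of blue_disc_2 and the z axis of blue_pocket_2, either way round below 0.08 rad)) and ((horizontal distance between orange_disc_1 and orange_pocket_1 below 0.004 m and z of orange_disc_1 in the frame of orange_pocket_1 between -0.004 and 0.001 m and angle between the z axis of orange_disc_1 and the z axis of orange_pocket_1, either way round below 0.08 rad) or (horizontal distance between orange_disc_1 and orange_pocket_2 below 0.004 m and z of orange_disc_1 in the frame of orange_pocket_2 between -0.004 and 0.001 m and angle between the z axis of orange_disc_1 and the z axis of orange_pocket_2, either way round below 0.08 rad)) and ((horizontal distance between orange_disc_2 and orange_pocket_1 below 0.004 m and z of orange_disc_2 in the frame of orange_pocket_1 between -0.004 and 0.001 m and angle between the z axis of orange_disc_2 and the z axis of orange_pocket_1, either way round below 0.08 rad) or (horizontal distance between orange_disc_2 and orange_pocket_2 below 0.004 m and z of orange_disc_2 in the frame of orange_pocket_2 between -0.004 and 0.001 m and angle between the z axis of orange_disc_2 and the z axis of orange_pocket_2, either way round below 0.08 rad)) and linear speed of each of blue_disc_1, blue_disc_2, orange_disc_1, orange_disc_2 below 0.02 m/s); the robot touches nothing.
It fails at once if a bystander (tape roll, grease tube) is moved more than 30 mm (distance of any of kapton_roll, grease_tube from where it was at the start of the episode above 0.03 m).
Of blue_disc_1, blue_disc_2, orange_disc_1, orange_disc_2 only 3 to 4 are there at a start; the rules pass over those that are not, and their reading is None.
At some moment in a run one of blue_disc_1, blue_disc_2, orange_disc_1, orange_disc_2 may be knocked a few centimetres aside while the robot is not near it.
Once in a run the grip may slacken for a moment while it holds something.
It also fails if it takes over 210 s, if anything falls off the work surface, if the arm or the gripper's body presses on something with over 40 N, if the wrist force passes 120 N, or if a joint passes its speed limit or range.

ROBOT

A 6-joint arm with a two-finger parallel gripper is mounted at the origin on a cart in front of the work surface, level with it; the furniture and walls round the work are solid. World frame = base frame: x ahead of the robot, y to its left, z up, the work surface at z = 0. Lengths are in m, angles in rad, forces in N, time in s.
With the tool pointing down it reaches from about 0.375 to 0.925 m from the base axis. Payload 5.7 kg.
Tool frame: the origin (TCP) lies at the centre of the arm's flange, where the gripper is bolted on; the fingertips stand 173 mm ahead of it and the grasp point (between the pads) lies 155 mm ahead of it; z points along the fingers, y is the line along which they close (so a half turn about z gives the same grasp; the last joint's range is limited). The gripper opens to 85 mm and grips with 20 to 120 N. Pads are 22 mm wide; open, the fingers measure 114 mm over their backs; the gripper's body (76 mm by 85 mm) begins 54 mm behind the grasp point. The pads swing forward as they close: fully open they stand 13 mm farther back than shut.
Start: joints at [-1.386, 0.359, 1.51, -0, 1.272, -0.115], TCP at [0.177, -0.573, 0.405] pointing down, gripper open.
Joint ranges: [-2.97, 2.97], [-1.01, 2.36], [0.21, 2.38], [-0.96, 4.11], [0.2, 2.71], [-2.98, 2.98]. Speed limits (rad/s): [2.39, 2.39, 3.14, 3.14, 3.14, 3.14].

INTERFACE

Orientations are given as a 3x3 rotation matrix whose columns are the frame's x, y, z axes.
In Python, from plant import state, read_camera, camera_info, close_job, regions_of gives the robot as it stands.
- The arm moves only by the tool send_rows, never from a script. Its argument "moves" is a list of rows, each a list of 2 entries, a list of its own where there are three numbers: the shift along the world's x, y, z in cm, then the turn about the world's z in degrees. In form: [[[dx, dy, dz], turn], ...]. A call has 1 to 5 rows; each row shifts and turns the commanded pose from where the row before left it; what a row does not reach is not made up. A row lasts 1/10 s, in which the tool goes at most 50 mm and 8.59 degrees, less where a joint would pass 70% of its speed; a pose out of reach is approached as far as the arm can. A call is refused whole if a number of a shift passes 5 or a number of a turn 8.59, either way. A call with a gripper value outside its range is refused whole. "hand" is the closure, from -1 (fully open) to 1 (shut), set as the call begins (left out, the last holds). The fingers move at their own pace and stop on an object; the grip force is fixed at half the most. Time passes only in rows, so rows that do not move let the fingers close. It gives the time, the measured TCP pose, the force, the opening and the grip force at its end, in the units of the state.
- state(): the state, without advancing time (a new reading comes with each control period).
- read_camera(name): name is "scene" or "top" or "wrist"; returns (picture, depth): 480x640x3 uint8, red, green, blue; 480x640 float32, m along the optical axis (not along the pixel's ray), 0 where there is no reading.
- camera_info(name): a dict with "mtx" (3x3 intrinsics, pixels), "D" ([k1, k2, p1, p2, k3] as OpenCV has them; the pictures are not rectified), "R" (3x3) and "t" (3): a world point X has camera coordinates R X + t. Camera axes: x right, y down, z forward; pixel columns grow to the right and rows downward; lengths in m; the calibration is good to about 2 mm. A picture is of the moment at which its call begins: read the wrist's pose just before it. camera_info takes no time and is no camera call; for the wrist camera it gives the pose at the moment of the call.
- close_job(): hands the job in; it is judged then, once.
Trained networks look in the newest picture that a camera, given by its name, has taken for a name from the list of things; names that differ only in an ending like _2 or _b are one class to them, and where a whole thing is asked for, a point or a joint stands for the part that bears it (a point fixed in the world has none). Each returns a list of dicts, best first, with "p" (0 to 1); they miss things now and then, are a little off and sometimes report something else, mostly with a low value. They report only what shows in the picture. A call takes as long as a camera call. They do not tell look-alikes from the thing itself.
- regions_of(camera, target): "region" (480x640 bool, what is visible of it) and "box" ([left, top, right, bottom] in pixels, round what is visible of it).
The state is a dict: "time_s": time; "joint_pos": joint angles; "dq": joint speeds; "joint_efforts": joint torques, N m; "ee_pos": TCP position; "orientation": TCP orientation; "force": force on the tool from outside, world axes, zero at the start; "wrist_torque": the same for the moment, N m; "gripper_width": finger opening in m; "finger_force": force on a finger pad.
Only numpy, scipy, OpenCV 4.12 (cv2) and the standard library are available. Lean on these libraries where they do the work, as an engineer would, in place of code of your own. Each camera call takes 0.05 s, during which the arm holds its last target. There are 200 camera calls.

## Working session

There is one attempt and no reset: what is moved stays moved. The work goes in short steps, Python scripts to look and compute and a tool call to move; the robot and the scene stay as the last step left them, time stands still between calls to the robot, and variables do not carry over. Pictures are saved under pics/ and viewed, at most 14 in all, crops included, and the job is handed in when it is done.

Besides the shell and the picture viewer there is one more tool, called after ">>>" by a JSON object that holds its "api" and its "payload", one argument or row to a line. send_rows: Moves the arm, as the interface text tells. Its arguments: {"type":"object","properties":{"moves":{"type":"array","items":{"type":"array"}},"hand":{"type":"number"}},"required":["moves"]}

```bash
ls; mkdir -p pics; cat > h.py <<'E'
import numpy as np, cv2
from plant import *
def pts(cam,depth,mask,ci=None):
    ci=ci or camera_info(cam); K=np.array(ci['mtx'],float);D=np.array(ci['D'],float);R=np.array(ci['R']);t=np.array(ci['t'])
    v,u=np.nonzero(mask&(depth>0)); z=depth[v,u]
    n=cv2.undistortPoints(np.stack([u,v],1).astype(float)[:,None],K,D)[:,0]
    c=np.c_[n*z[:,None],z]
    return (c-t)@R, u, v
def save(n,img): cv2.imwrite('pics/'+n,img[...,::-1])
E
python3 - <<'E'
from h import *
for c in ['top','scene']:
    im,d=read_camera(c); save(c+'0.png',im); np.savez(c+'0.npz',im=im,d=d)
    for n in ['blue_disc_1','orange_disc_1','disc_case','drawer_handle']:
        for r in regions_of(c,n)[:6]:
            P,u,v=pts(c,d,r['region']); 
            if len(P): print(c,n,round(r['p'],2),[int(x) for x in r['box']],np.round(np.median(P,0),4),len(P),im[v,u].mean(0).astype(int))
s=state();print(s['orientation'],s['ee_pos'],s['gripper_width'])
E
```

```text
pics
top blue_disc_1 0.67 [416, 260, 432, 279] [ 0.4673 -0.403   0.011 ] 261 [ 77 109 186]
top blue_disc_1 0.65 [454, 258, 467, 274] [ 0.4687 -0.5136  0.011 ] 270 [ 76 166 161]
top blue_disc_1 0.61 [484, 260, 500, 282] [ 0.4394 -0.6126  0.0112] 247 [ 70 165 160]
top orange_disc_1 0.65 [333, 269, 351, 289] [ 0.4562 -0.1403  0.0116] 238 [218 121  56]
top orange_disc_1 0.49 [366, 271, 389, 286] [ 0.4481 -0.2532  0.0115] 243 [209 116  57]
top disc_case 0.85 [104, 185, 226, 314] [0.5779 0.3785 0.0777] 8068 [130 136 133]
top drawer_handle 0.56 [158, 211, 225, 311] [0.5236 0.3035 0.0575] 1298 [142 140 137]
top drawer_handle 0.45 [415, 262, 434, 278] [ 0.4671 -0.4022  0.0108] 285 [ 81 111 184]
scene blue_disc_1 0.64 [216, 269, 257, 391] [0.5115 0.3039 0.0595] 1188 [179 179 176]
scene orange_disc_1 0.61 [352, 247, 369, 261] [ 0.4551 -0.1363  0.0116] 249 [216 151  97]
scene orange_disc_1 0.51 [374, 231, 398, 241] [ 0.4482 -0.2497  0.0113] 216 [211 147  93]
scene disc_case 0.92 [148, 263, 253, 416] [0.5496 0.408  0.0774] 11037 [155 162 159]
scene disc_case 0.54 [217, 269, 254, 392] [0.5093 0.3058 0.0596] 1138 [179 180 177]
scene drawer_handle 0.74 [216, 269, 255, 395] [0.5109 0.309  0.0595] 1231 [177 179 176]
[[ 9.55396095e-01  2.95327447e-01 -3.71341729e-05]
 [ 2.95327448e-01 -9.55396072e-01  2.08652955e-04]
 [ 2.61431014e-05 -2.10312959e-04 -9.99999978e-01]] [ 0.17718965 -0.57319987  0.40462784] 0.08541415602031864
```

View pics/top0.png

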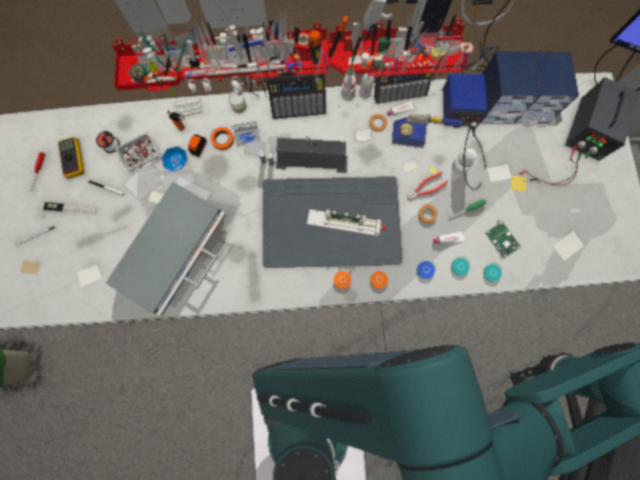

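```bash
python3 - <<'E'
from h import *
for c in ['top','scene']:
    z=np.load(c+'0.npz'); im,d=z['im'],z['d']
    P,u,v=pts(c,d,d>0); 
    # case: top lip face z~0.079 
    m=(P[:,1]>0.1)&(P[:,1]<0.8)&(P[:,0]<0.9)
    for lo,hi,n in [(0.074,0.085,'top'),(0.05,0.066,'bar')]:
        k=m&(P[:,2]>lo)&(P[:,2]<hi); Q=P[k][:,:2].astype(np.float32)
        if len(Q)<10: continue
        r=cv2.minAreaRect(Q); print(c,n,len(Q),r,np.round(cv2.boxPoints(r),3).tolist(), np.median(P[k][:,2]))
    # colored discs by hsv
    hsv=cv2.cvtColor(im,cv2.COLOR_RGB2HSV)
    M=(hsv[...,1]>90).astype(np.uint8)
    Pf=np.full(im.shape,np.nan);Pf[v,u]=P
    M&=((Pf[...,2]>0.006)&(Pf[...,2]<0.02)&(Pf[...,1]<0.3)).astype(np.uint8)
    nn,L,st,ce=cv2.connectedComponentsWithStats(M)
    for i in range(1,nn):
        if st[i,4]>60:
            q=Pf[L==i]; print(c,st[i],'mid',np.round((np.percentile(q,2,0)+np.percentile(q,98,0))/2,4),'mean',np.round(q.mean(0),4),'ext',np.round(np.ptp(q,0),3),'hsv',np.median(hsv[L==i],0))
E
```

```text
top top 6529 ((0.5933592319488525, 0.39116936922073364), (0.1796247363090515, 0.36769452691078186), 55.7011833190918) [[0.39100000262260437, 0.42100000381469727], [0.6949999928474426, 0.21299999952316284], [0.7960000038146973, 0.3619999885559082], [0.492000013589859, 0.5690000057220459]] 0.07843246149105418
top bar 946 ((0.5259161591529846, 0.2930414080619812), (0.07796691358089447, 0.3641676604747772), 55.44282913208008) [[0.3540000021457672, 0.36399999260902405], [0.6539999842643738, 0.15800000727176666], [0.6980000138282776, 0.22200000286102295], [0.39800000190734863, 0.42800000309944153]] 0.0591327785390013
top [370 114  17  17 145] mid [ 0.9719 -0.3067  0.0118] mean [ 0.9721 -0.3061  0.0114] ext [0.062 0.056 0.012] hsv [ 15. 152. 184.]
top [415 173  27  18  71] mid [ 0.754  -0.4486  0.0116] mean [ 0.7577 -0.4459  0.0112] ext [0.052 0.093 0.011] hsv [  2. 143. 199.]
top [418 181  29  14  73] mid [ 0.7294 -0.4589  0.011 ] mean [ 0.7268 -0.4635  0.0108] ext [0.037 0.097 0.009] hsv [  2. 133. 200.]
top [419 205  18  18 168] mid [ 0.6458 -0.4318  0.0115] mean [ 0.6459 -0.4321  0.0113
[... 1706 characters left out ...]
0.061 0.011] hsv [ 17. 121. 186.]
scene [402 202  12  12 104] mid [ 0.4712 -0.3985  0.0113] mean [ 0.4716 -0.3971  0.0106] ext [0.046 0.058 0.011] hsv [109.  141.  198.5]
scene [149 226  19  14  70] mid [0.9705 0.2121 0.0144] mean [0.9728 0.207  0.0165] ext [0.046 0.061 0.013] hsv [ 11.  156.5 176. ]
scene [379 228  17  14 185] mid [ 0.4471 -0.2523  0.0123] mean [ 0.4465 -0.2508  0.0116] ext [0.053 0.056 0.012] hsv [ 14. 156. 221.]
scene [149 237  23  10  77] mid [0.9352 0.2268 0.0132] mean [0.9283 0.2323 0.0142] ext [0.046 0.057 0.014] hsv [ 12. 174. 171.]
scene [353 247  19  15 208] mid [ 0.4562 -0.1379  0.0123] mean [ 0.4557 -0.1374  0.0122] ext [0.054 0.058 0.012] hsv [ 14.  153.5 223. ]
```

The top view shows two orange discs at (343,280) and (379,280), one blue at (426,270), and two turquoise look-alikes at (460,267) and (492,272). The case is at left, its handle near (200,285). I'll go to the handle first.

>>> {"api": "send_rows", "payload": {
  "moves": [
    [[4.5,2,0],0],
    [[4.5,2,0],0],
    [[4.5,2,0],0],
    [[4.5,2,0],0],
    [[4.5,2,0],0]
  ],
  "hand": -1
}}

```text
time_s: 1.0
ee_pos: [0.4038, -0.4723, 0.4048]
orientation: [[0.955, 0.295, 0.0], [0.295, -0.955, -0.0], [0.0, 0.0, -1.0]]
force: [0.4, -1.0, 0.6]
gripper_width: 0.0855
finger_force: 0.0
```

>>> {"api": "send_rows", "payload": {
  "moves": [
    [[0.6,4.8,0],8.57],
    [[0.6,4.8,0],8.57],
    [[0.6,4.8,0],8.57],
    [[0.6,4.8,0],8.57],
    [[0.6,4.8,0],8.57]
  ]
}}

```text
time_s: 1.5
ee_pos: [0.4321, -0.2314, 0.4048]
orientation: [[0.495, 0.869, 0.0], [0.869, -0.495, -0.0], [0.0, 0.0, -1.0]]
force: [1.3, 0.3, 0.6]
gripper_width: 0.0854
finger_force: 0.0
```

>>> {"api": "send_rows", "payload": {
  "moves": [
    [[0.6,4.8,0],8.57],
    [[0.6,4.8,0],8.57],
    [[0.6,4.8,0],8.57],
    [[0.6,4.8,0],8.57],
    [[0.6,4.8,0],8.57]
  ]
}}

```text
time_s: 2.0
ee_pos: [0.462, 0.0087, 0.405]
orientation: [[-0.229, 0.974, 0.001], [0.974, 0.229, -0.0], [-0.0, 0.001, -1.0]]
force: [1.0, -0.0, 0.3]
gripper_width: 0.0858
finger_force: 0.0
```

>>> {"api": "send_rows", "payload": {
  "moves": [
    [[0.6,4.8,0],8.57],
    [[0.6,4.8,0],8.57],
    [[0.6,4.8,0],8.57],
    [[0.6,4.8,0],8.57],
    [[0.6,4.8,0],8.57]
  ]
}}

```text
time_s: 2.5
ee_pos: [0.4921, 0.2489, 0.4049]
orientation: [[-0.83, 0.558, 0.001], [0.558, 0.83, -0.0], [-0.001, 0.0, -1.0]]
force: [0.1, -0.7, 0.1]
gripper_width: 0.0855
finger_force: 0.0
```

>>> {"api": "send_rows", "payload": {
  "moves": [
    [[0,0,0],0],
    [[0,0,0],0]
  ],
  "hand": -0.1
}}

```text
time_s: 2.7
ee_pos: [0.4919, 0.2477, 0.4044]
orientation: [[-0.827, 0.562, -0.0], [0.562, 0.827, -0.001], [-0.0, -0.001, -1.0]]
force: [-1.1, -0.6, -0.4]
gripper_width: 0.0589
finger_force: 0.0
```

```bash
python3 - <<'E'
from h import *
s=state();y=s['orientation'];print(s['ee_pos'],np.degrees(np.arctan2(y[1][0],y[0][0])),s['joint_pos'],s['gripper_width'])
ci=camera_info('wrist'); im,d=read_camera('wrist'); save('w1.png',im); np.savez('w1.npz',im=im,d=d)
P,u,v=pts('wrist',d,d>0,ci)
m=(P[:,1]>0.1)&(P[:,0]<0.8)
for n,lo,hi in [('top',.074,.085),('bar',.057,.066)]:
    k=m&(P[:,2]>lo)&(P[:,2]<hi); Q=P[k]; a=np.radians(55.8); print(n,k.sum())
    x=Q[:,0]*np.cos(a)+Q[:,1]*np.sin(a); yy=-Q[:,0]*np.sin(a)+Q[:,1]*np.cos(a)
    h,e=np.histogram(x,bins=np.arange(.4,.9,.005)); print([(round(float(b),3),int(c)) for c,b in zip(h,e) if c>20], np.percentile(yy,[1,99]))
print(regions_of('wrist','drawer_handle')[0]['box'])
E
```

```text
[0.4919375  0.24766528 0.40443959] 145.81115155031878 [ 3.41172452e-01  2.88723346e-01  1.61720389e+00 -5.72896057e-04
  1.23628249e+00 -6.32727619e-01] 0.05893842172323731
top 70823
[(0.57, 2271), (0.575, 2077), (0.58, 2099), (0.585, 2136), (0.59, 2210), (0.595, 2238), (0.6, 2297), (0.605, 2267), (0.61, 2316), (0.615, 2348), (0.62, 2374), (0.625, 2422), (0.63, 2411), (0.635, 2411), (0.64, 2467), (0.645, 2360), (0.65, 2381), (0.655, 2321), (0.66, 2400), (0.665, 2376), (0.67, 2415), (0.675, 2399), (0.68, 2437), (0.685, 2451), (0.69, 2386), (0.695, 2122), (0.7, 1927), (0.705, 1705), (0.71, 1510), (0.715, 1323), (0.72, 1116), (0.725, 976), (0.73, 788), (0.735, 637), (0.74, 431)] [-0.40335158 -0.1232087 ]
bar 7824
[(0.5, 601), (0.505, 864), (0.51, 365), (0.515, 120), (0.52, 109), (0.525, 116), (0.53, 112), (0.535, 122), (0.54, 116), (0.545, 120), (0.55, 438), (0.555, 2221), (0.56, 1981), (0.565, 539)] [-0.44274057 -0.11844246]Traceback (most recent call last):
  File "<stdin>", line 10, in <module>
IndexError: list index out of range
```

View pics/w1.png

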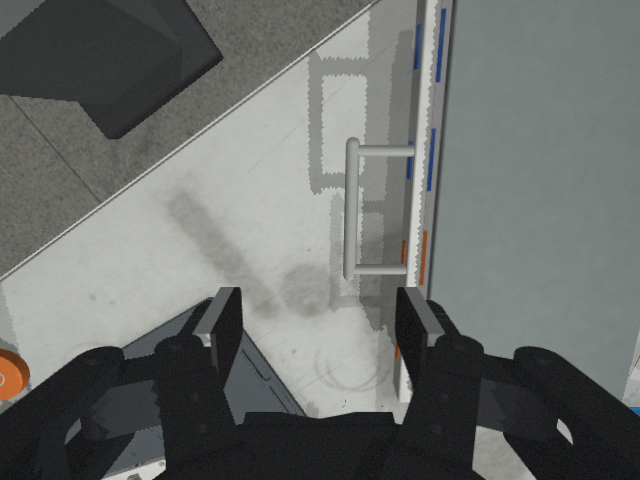

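The bar handle shows vertically at column 352, rows 140–277, parallel to the tool axes, so the yaw fits. Next I'll compute the bar centre exactly.

```bash
cat >> h.py <<'E'
def case(P,a=55.8):
    a=np.radians(a); return np.c_[P[:,0]*np.cos(a)+P[:,1]*np.sin(a), -P[:,0]*np.sin(a)+P[:,1]*np.cos(a), P[:,2]]
def world(s,t,a=55.8):
    a=np.radians(a); return np.array([s*np.cos(a)-t*np.sin(a), s*np.sin(a)+t*np.cos(a)])
E
cat > geo.py <<'E'
from h import *
from plant import *
import sys
def geo(f):
    s=state(); 
    ci=camera_info('wrist'); im,d=read_camera('wrist'); save(f+'.png',im); np.savez(f+'.npz',im=im,d=d,R=ci['R'],t=ci['t'])
    return im,d,ci,s
E
python3 - <<'E'
from h import *
z=np.load('w1.npz'); d=z['d']
P,u,v=pts('wrist',d,d>0); C=case(P)
b=(C[:,0]>.49)&(C[:,0]<.52)&(C[:,2]>.05)&(C[:,2]<.07)
Q=C[b]; print('bar s',np.percentile(Q[:,0],[1,50,99]),'t',np.percentile(Q[:,1],[0.5,99.5]),'z',np.percentile(Q[:,2],[50,99]))
# slope of bar
print('slope deg',np.degrees(np.polyfit(Q[:,1],Q[:,0],1)[0]))
l=(C[:,2]>.074)&(C[:,2]<.085)
ss=[];tt=[]
for t in np.arange(-.4,-.13,.01):
    k=l&(abs(C[:,1]-t)<.005); 
    if k.sum()>50: ss.append(np.percentile(C[k,0],0.5));tt.append(t)
p=np.polyfit(tt,ss,1);print('lip',np.degrees(p[0]),np.mean(ss),len(ss))
mid=(np.percentile(Q[:,1],0.5)+np.percentile(Q[:,1],99.5))/2
print(world(np.median(Q[:,0]),mid), case(state()['ee_pos'][None]))
E
```

```text
bar s [0.4996823  0.50550678 0.51914962] t [-0.32789773 -0.21060629] z [0.05972532 0.06196739]
slope deg 0.4417511721252285
lip -11.323318747635705 0.5796515658063084 27
[0.50683006 0.26675276] [[ 0.47986942 -0.26862923  0.40448786]]
```

>>> {"api": "send_rows", "payload": {
  "moves": [
    [[0.72,1.06,-2],0],
    [[0.72,1.06,-2],0],
    [[0,0,-2.5],0],
    [[0,0,-2.5],0],
    [[0,0,0],0]
  ],
  "hand": 0
}}

```text
time_s: 3.3
ee_pos: [0.5052, 0.2656, 0.3117]
orientation: [[-0.825, 0.566, -0.007], [0.566, 0.825, -0.003], [0.004, -0.006, -1.0]]
force: [-1.0, -0.5, -0.4]
gripper_width: 0.0428
finger_force: 0.0
```

>>> {"api": "send_rows", "payload": {
  "moves": [
    [[0,0,-3],0],
    [[0,0,-3],0],
    [[0,0,-2.5],0],
    [[0,0,-1.6],0],
    [[0,0,0],0]
  ]
}}

```text
time_s: 3.8
ee_pos: [0.5063, 0.2666, 0.2129]
orientation: [[-0.825, 0.565, -0.003], [0.565, 0.825, -0.001], [0.002, -0.003, -1.0]]
force: [-0.5, -1.1, 0.3]
gripper_width: 0.0425
finger_force: 0.0
```

>>> {"api": "send_rows", "payload": {
  "moves": [
    [[0,0,0],0],
    [[0,0,0],0],
    [[0,0,0],0],
    [[0,0,0],0],
    [[0,0,0],0]
  ],
  "hand": 0.9
}}

```text
time_s: 4.3
ee_pos: [0.5075, 0.2681, 0.2155]
orientation: [[-0.826, 0.563, 0.003], [0.563, 0.826, 0.001], [-0.002, 0.002, -1.0]]
force: [0.1, -1.8, 7.2]
gripper_width: 0.0084
finger_force: 58.7
```

>>> {"api": "send_rows", "payload": {
  "moves": [
    [[-1.12,-1.65,0],0],
    [[-1.12,-1.65,0],0],
    [[-1.12,-1.65,0],0],
    [[-1.12,-1.65,0],0],
    [[-1.12,-1.65,0],0]
  ]
}}

```text
time_s: 4.8
ee_pos: [0.4517, 0.1864, 0.2155]
orientation: [[-0.826, 0.564, 0.005], [0.564, 0.826, 0.003], [-0.002, 0.006, -1.0]]
force: [0.5, 7.4, 6.7]
gripper_width: 0.0086
finger_force: 61.3
```

>>> {"api": "send_rows", "payload": {
  "moves": [
    [[-0.56,-0.83,0],0],
    [[-0.28,-0.41,0],0],
    [[0,0,0],0]
  ]
}}

```text
time_s: 5.1
ee_pos: [0.4466, 0.1788, 0.2156]
orientation: [[-0.822, 0.569, 0.014], [0.569, 0.822, 0.014], [-0.003, 0.02, -1.0]]
force: [4.2, 43.6, -12.2]
gripper_width: 0.0089
finger_force: 60.1
```

>>> {"api": "send_rows", "payload": {
  "moves": [
    [[0.25,0.35,0],0],
    [[0,0,0],0]
  ]
}}

```text
time_s: 5.3
ee_pos: [0.4475, 0.1802, 0.2155]
orientation: [[-0.825, 0.565, 0.008], [0.565, 0.825, 0.007], [-0.003, 0.011, -1.0]]
force: [1.6, 22.6, 1.1]
gripper_width: 0.009
finger_force: 61.5
```

>>> {"api": "send_rows", "payload": {
  "moves": [
    [[0,0,0],0],
    [[0,0,0],0],
    [[0,0,0],0]
  ],
  "hand": 0
}}

```text
time_s: 5.6
ee_pos: [0.4446, 0.1765, 0.214]
orientation: [[-0.826, 0.563, 0.0], [0.563, 0.826, -0.0], [-0.0, -0.0, -1.0]]
force: [-0.3, -0.3, 0.8]
gripper_width: 0.0425
finger_force: 0.0
```

>>> {"api": "send_rows", "payload": {
  "moves": [
    [[0,0,4],0],
    [[0,0,4],0],
    [[1.5,2,4],0],
    [[1.5,2,4],0],
    [[0,0,0],0]
  ]
}}

```text
time_s: 6.1
ee_pos: [0.4785, 0.2186, 0.3798]
orientation: [[-0.827, 0.563, 0.013], [0.563, 0.827, 0.004], [-0.008, 0.011, -1.0]]
force: [0.9, 0.6, -0.1]
gripper_width: 0.0427
finger_force: 0.0
```

>>> {"api": "send_rows", "payload": {
  "moves": [
    [[1.5,-1,3],0],
    [[1.5,-1,3],0],
    [[1.5,-1,0],0],
    [[0,0,0],0],
    [[0,0,0],0]
  ]
}}

```text
time_s: 6.6
ee_pos: [0.519, 0.1859, 0.4321]
orientation: [[-0.826, 0.564, -0.003], [0.564, 0.826, -0.001], [0.002, -0.002, -1.0]]
force: [-0.2, 0.5, -1.0]
gripper_width: 0.0427
finger_force: 0.0
```

```bash
python3 - <<'E'
from geo import *
im,d,ci,s=geo('w2')
print(s['ee_pos'],case(s['ee_pos'][None]))
P,u,v=pts('wrist',d,d>0,ci); C=case(P)
F=np.full(im.shape,np.nan);F[v,u]=C
hsv=cv2.cvtColor(im,cv2.COLOR_RGB2HSV)
for n,M in [('blue',(abs(hsv[...,0].astype(int)-110)<12)&(hsv[...,1]>120)),('orange',(hsv[...,0]<20)&(hsv[...,1]>120))]:
    M=M&(F[...,2]>.035)&(F[...,2]<.06)
    nn,L,st,ce=cv2.connectedComponentsWithStats(M.astype(np.uint8))
    for i in range(1,nn):
        if st[i,4]>150: q=F[L==i]; print(n,st[i],'s',np.percentile(q[:,0],[1,99]),'t',np.percentile(q[:,1],[1,50,99]),'z',np.median(q[:,2]))
for n,lo,hi in [('z>.074',.074,.085),('panel/bar',.054,.067)]:
    k=(C[:,2]>lo)&(C[:,2]<hi); h,e=np.histogram(C[k,0],bins=np.arange(.36,.7,.004)); print(n,[(round(float(b),3),int(c)) for c,b in zip(h,e) if c>40])
E
```

```text
[0.51901598 0.18593006 0.43211478] [[ 0.44550939 -0.32475984  0.43211478]]
blue [432   0  55  16 615] s [0.53716827 0.57699025] t [-0.17087602 -0.16409037 -0.15989471] z 0.04249704955647492
blue [ 418   54   64   70 3505] s [0.53049398 0.5804938 ] t [-0.2532157  -0.22629997 -0.20086974] z 0.04250166007451889
blue [342  59   5  61 237] s [0.46400221 0.46746292] t [-0.25092115 -0.2295521  -0.20510791] z 0.04960144624395932
orange [ 411  156   60   62 2895] s [0.52997267 0.58027638] t [-0.33754804 -0.31035046 -0.2849592 ] z 0.042619157898050784
orange [341 161   5  55 229] s [0.46372466 0.46736693] t [-0.33523799 -0.30964102 -0.28673411] z 0.04966592642834257
orange [ 406  246   55   54 2372] s [0.53001531 0.57942089] t [-0.42136787 -0.39493848 -0.36909811] z 0.04265266653899792
orange [339 251   5  49 193] s [0.46326144 0.46702397] t [-0.41885552 -0.39386487 -0.37042401] z 0.04974220286406658
z>.074 [(0.568, 1247), (0.572, 1766), (0.576, 1693), (0.58, 1710), (0.584, 1690), (0.588, 1720), (0.592, 1712), (0.596, 1671), (0.6, 1708), (0.604, 1675), (0.608, 1717), (0.612, 1698), (0.616, 1705), (0.62, 1709), (0.624, 1729), (0.628, 1729), (0.632, 1738), (0.636, 1749), (0.64, 1733), (0.644, 1736), (0.648, 1736), (0.652, 1732), (0.656, 1734), (0.66, 1743), (0.664, 1763), (0.668, 1740), (0.672, 1730), (0.676, 1597), (0.68, 1504), (0.684, 1337), (0.688, 1211), (0.692, 1075)]
panel/bar [(0.396, 513), (0.4, 706), (0.404, 640), (0.408, 101), (0.412, 101), (0.416, 102), (0.42, 108), (0.424, 100), (0.428, 110), (0.432, 100), (0.436, 110), (0.44, 100), (0.444, 111), (0.448, 1040), (0.452, 1545), (0.456, 1551), (0.46, 556), (0.572, 48)]
```

View pics/w2.png

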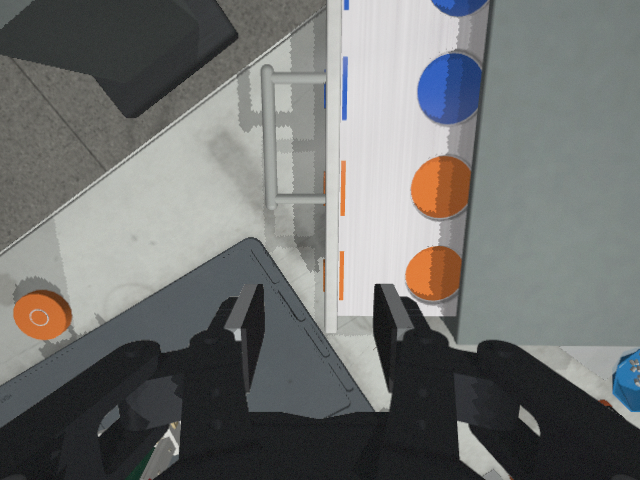

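Drawer open. The pockets show at (452,90) blue, (441,186) orange, (433,273) orange, and the fourth (blue) is cut off at the top. The first orange disc is at (42,315). Now I'll go and pick it up.

>>> {"api": "send_rows", "payload": {
  "moves": [
    [[-0.44,-2.34,-0.6],-8.27],
    [[-0.44,-2.34,-0.6],-8.27],
    [[-0.44,-2.34,-0.6],-8.27],
    [[-0.44,-2.34,-0.6],-8.27],
    [[-0.44,-2.34,-0.6],-8.27]
  ],
  "hand": -0.6
}}

```text
time_s: 7.15
ee_pos: [0.4962, 0.0692, 0.4022]
orientation: [[-0.243, 0.97, -0.003], [0.97, 0.243, 0.0], [0.001, -0.003, -1.0]]
force: [0.7, -0.1, 0.2]
gripper_width: 0.068
finger_force: 0.0
```

>>> {"api": "send_rows", "payload": {
  "moves": [
    [[-0.44,-2.34,-0.6],-8.27],
    [[-0.44,-2.34,-0.6],-8.27],
    [[-0.44,-2.34,-0.6],-8.27],
    [[-0.44,-2.34,-0.6],-8.27],
    [[-0.44,-2.34,-0.6],-8.27]
  ]
}}

```text
time_s: 7.65
ee_pos: [0.4743, -0.0476, 0.3723]
orientation: [[0.458, 0.889, -0.003], [0.889, -0.458, 0.001], [-0.0, -0.003, -1.0]]
force: [0.2, -0.4, -1.2]
gripper_width: 0.0686
finger_force: 0.0
```

>>> {"api": "send_rows", "payload": {
  "moves": [
    [[-0.44,-2.34,-0.6],-8.27],
    [[-0.44,-2.34,-0.6],-8.27],
    [[-0.44,-2.34,-0.6],-8.27],
    [[-0.44,-2.34,-0.6],-8.27],
    [[0,0,0],0]
  ]
}}

```text
time_s: 8.15
ee_pos: [0.4567, -0.1421, 0.348]
orientation: [[0.869, 0.495, -0.003], [0.495, -0.869, 0.001], [-0.002, -0.002, -1.0]]
force: [-0.3, -0.0, -0.4]
gripper_width: 0.0685
finger_force: 0.0
```

>>> {"api": "send_rows", "payload": {
  "moves": [
    [[0,0,0],0]
  ]
}}

```text
time_s: 8.25
ee_pos: [0.4573, -0.1404, 0.3488]
orientation: [[0.866, 0.5, -0.002], [0.5, -0.866, 0.002], [-0.001, -0.003, -1.0]]
force: [-0.6, 0.1, 0.7]
gripper_width: 0.0684
finger_force: 0.0
```

```bash
cat > disc.py <<'E'
from geo import *
def disc(f,color,zlo=.007,zhi=.02):
    im,d,ci,s=geo(f); y=s['orientation']
    yaw=np.degrees(np.arctan2(y[1][0],y[0][0]))
    print('tcp',np.round(s['ee_pos'],4),'yaw',round(yaw,2),'w',s['gripper_width'])
    P,u,v=pts('wrist',d,d>0,ci); F=np.full(im.shape,np.nan);F[v,u]=P
    hsv=cv2.cvtColor(im,cv2.COLOR_RGB2HSV)
    H=hsv[...,0].astype(int); S=hsv[...,1]
    M={'blue':(H>100)&(H<122)&(S>100),'orange':(H<20)&(S>120)}[color]&(F[...,2]>zlo)&(F[...,2]<zhi)
    M=cv2.morphologyEx(M.astype(np.uint8),cv2.MORPH_CLOSE,np.ones((5,5)))
    nn,L,st,ce=cv2.connectedComponentsWithStats(M)
    for i in range(1,nn):
        if st[i,4]>300:
            q=F[(L==i)&(np.abs(F[...,2]-np.nanmedian(F[L==i][:,2]))<.004)]
            (c,r)=cv2.minEnclosingCircle(q[:,:2].astype(np.float32))
            print(color,st[i],'circ',np.round(c,4),round(r,4),'z',np.nanmedian(q[:,2]),'d',np.round(np.array(c)-s['ee_pos'][:2],4))
E
python3 -c "
from disc import *
disc('w3','orange')"
```

```text
tcp [ 0.4573 -0.1404  0.3488] yaw 30.03 w 0.06844104884460049
orange [ 285  178   69   68 3694] circ [ 0.4573 -0.1406] 0.028 z 0.011251891904488614 d [-0.     -0.0002]
orange [ 397  254   67   55 2423] circ [ 0.449  -0.2536] 0.028 z 0.01128865983575209 d [-0.0083 -0.1132]
```

>>> {"api": "send_rows", "payload": {
  "moves": [
    [[0,0,-5],0],
    [[0,0,-5],0],
    [[0,0,-4],0],
    [[0,0,-2],0],
    [[0,0,-1],0]
  ]
}}

```text
time_s: 8.8
ee_pos: [0.4574, -0.1395, 0.1778]
orientation: [[0.865, 0.502, -0.003], [0.502, -0.865, 0.002], [-0.002, -0.003, -1.0]]
force: [-0.6, 0.6, 0.7]
gripper_width: 0.0686
finger_force: 0.0
```

>>> {"api": "send_rows", "payload": {
  "moves": [
    [[0,0,-0.5],0],
    [[0,0,0],0]
  ]
}}

```text
time_s: 9.0
ee_pos: [0.4585, -0.1407, 0.1749]
orientation: [[0.866, 0.5, 0.0], [0.5, -0.866, 0.0], [0.0, 0.0, -1.0]]
force: [-1.1, 0.4, 1.1]
gripper_width: 0.0684
finger_force: 0.0
```

>>> {"api": "send_rows", "payload": {
  "moves": [
    [[0,0,0],0],
    [[0,0,0],0],
    [[0,0,0],0],
    [[0,0,0],0]
  ],
  "hand": 1
}}

```text
time_s: 9.4
ee_pos: [0.4586, -0.1411, 0.1764]
orientation: [[0.866, 0.499, 0.002], [0.499, -0.866, -0.001], [0.002, 0.002, -1.0]]
force: [-1.2, 1.3, 7.2]
gripper_width: 0.053
finger_force: 61.2
```

>>> {"api": "send_rows", "payload": {
  "moves": [
    [[0,0,1],0],
    [[0,0,2],0],
    [[0,0,3],0],
    [[0,0,4],0],
    [[0,0,0],0]
  ]
}}

```text
time_s: 9.9
ee_pos: [0.4601, -0.1419, 0.2802]
orientation: [[0.866, 0.499, 0.009], [0.499, -0.866, -0.004], [0.006, 0.009, -1.0]]
force: [1.0, -0.3, -0.7]
gripper_width: 0.0524
finger_force: 62.9
```

```bash
python3 -c "
from disc import *
disc('w4','orange',.06,.13)"
```

```text
tcp [ 0.4601 -0.1419  0.2802] yaw 29.96 w 0.05237744108078302
orange [  248   238   143   141 16067] circ [ 0.4603 -0.1437] 0.0283 z 0.11484338944435384 d [ 0.0002 -0.0018]
```

View pics/w4.png

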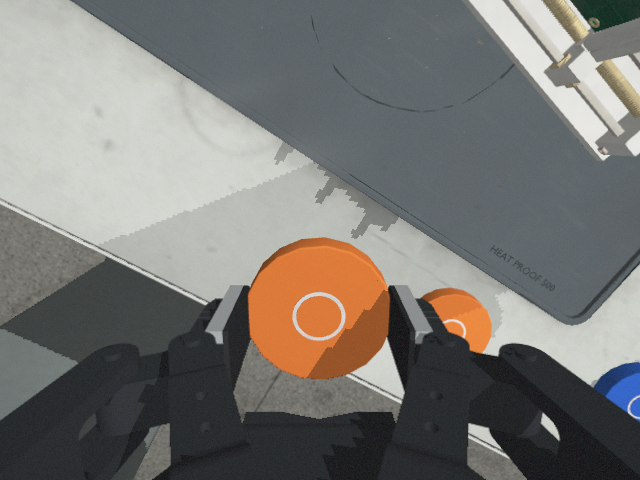

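The disc is held at (319,309), its next one waiting at (455,325), blue at (620,395). Carrying it to the rightmost orange pocket.

>>> {"api": "send_rows", "payload": {
  "moves": [
    [[1.8,4.1,1.2],3.22],
    [[1.8,4.1,1.2],3.22],
    [[1.8,4.1,1.2],3.22],
    [[1.8,4.1,1.2],3.22],
    [[1.8,4.1,1.2],3.22]
  ]
}}

```text
time_s: 10.45
ee_pos: [0.548, 0.0657, 0.3346]
orientation: [[0.692, 0.721, -0.001], [0.721, -0.692, -0.0], [-0.001, -0.001, -1.0]]
force: [1.0, -0.2, -0.6]
gripper_width: 0.0528
finger_force: 63.0
```

>>> {"api": "send_rows", "payload": {
  "moves": [
    [[1.8,4.1,-1.5],3.22],
    [[1.8,4.1,-1.5],3.22],
    [[1.8,4.1,-1.5],3.22],
    [[0,0,0],0],
    [[0,0,0],0]
  ]
}}

```text
time_s: 10.95
ee_pos: [0.6014, 0.1877, 0.2882]
orientation: [[0.562, 0.827, -0.003], [0.827, -0.562, -0.001], [-0.002, -0.002, -1.0]]
force: [0.3, 0.7, 0.3]
gripper_width: 0.0529
finger_force: 63.0
```

```bash
cat > rel.py <<'E'
from disc import *
import contextlib,io
def rel(f,color,zlo,zhi):
    disc(f,color,zlo,zhi)
    z=np.load(f+'.npz'); ci=camera_info('wrist'); P,u,v=pts('wrist',z['d'],z['d']>0,ci); C=case(P)
    k=(C[:,2]>.0575)&(C[:,2]<.066); h,e=np.histogram(C[k,0],bins=np.arange(.36,.6,.002)); print('panel',[(round(float(b),3),int(c)) for c,b in zip(h,e) if c>60])
    k=(C[:,2]>.074)&(C[:,2]<.083); print('lip s',np.percentile(C[k,0],.5) if k.any() else None)
    print('tcp case',case(state()['ee_pos'][None]))
E
python3 -c "
from rel import *
rel('w5','orange',.05,.15)"
```

```text
tcp [0.6014 0.1877 0.2882] yaw 55.81 w 0.05291122941321316
orange [  247   238   144   141 16044] circ [0.6002 0.1861] 0.0284 z 0.12283260630418245 d [-0.0012 -0.0016]
orange [134 293  88   7 473] circ [0.5196 0.2109] 0.0247 z 0.04964200669859007 d [-0.0818  0.0232]
panel [(0.404, 87), (0.446, 64), (0.448, 133), (0.45, 561), (0.452, 601), (0.454, 649), (0.456, 650), (0.458, 737), (0.46, 995)]
lip s 0.5696158413118654
tcp case [[ 0.49243621 -0.39239836  0.28878458]]
```

View pics/w5.png

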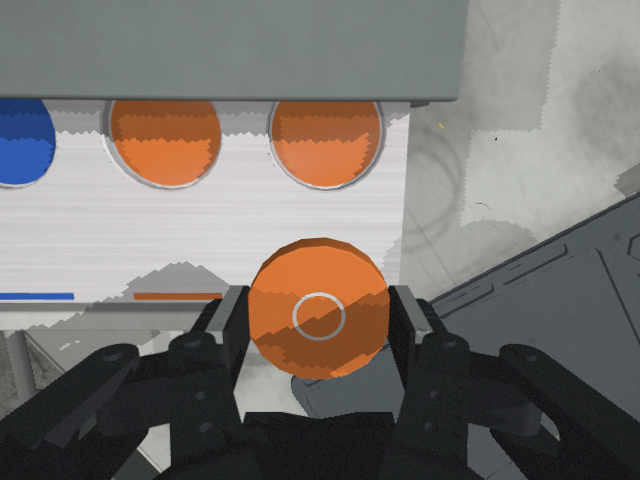

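Held disc is at (319,309) and its pocket at (327,140), under the lip edge at row 100. I'll fit the pocket rims in this image for an exact offset.

```bash
cat > pock.py <<'E'
from rel import *
from scipy.optimize import least_squares
def pockets(f,zmax=.0475):
    z=np.load(f+'.npz'); R,t,d=z['R'],z['t'],z['d']; ci=dict(camera_info('wrist'),R=R,t=t)
    K=np.array(ci['mtx'],float);D=np.array(ci['D'],float)
    P,u,v=pts('wrist',d,d>0,ci); F=np.full(d.shape+(3,),np.nan); F[v,u]=case(P)
    M=((F[...,2]<zmax)&(F[...,2]>.036)&(F[...,0]>.515)).astype(np.uint8)
    M=cv2.morphologyEx(M,cv2.MORPH_OPEN,np.ones((5,5)))
    nn,L,st,ce=cv2.connectedComponentsWithStats(M)
    for i in range(1,nn):
        if st[i,4]<800: continue
        c=max(cv2.findContours((L==i).astype(np.uint8),cv2.RETR_EXTERNAL,cv2.CHAIN_APPROX_NONE)[0],key=len)[:,0]
        n=cv2.undistortPoints(c.astype(float)[:,None],K,D)[:,0]; ray=np.c_[n,np.ones(len(n))]@R; o=-R.T@t
        W=case(o+ray*((.05-o[2])/ray[:,2])[:,None])
        W=W[W[:,0]<.560]
        r=least_squares(lambda p:np.hypot(W[:,0]-p[0],W[:,1]-p[1])-.030,[.556,W[:,1].mean()],loss='soft_l1',f_scale=.0007)
        print('pocket',st[i],'s,t',np.round(r.x,4),'rms',np.sqrt(np.mean(r.fun**2)))
if __name__=='__main__':
    for a in sys.argv[1:]: print(a); pockets(a)
E
python3 pock.py w2 w5
```

```text
w2
pocket [ 417   51   65   75 3922] s,t [ 0.5568 -0.2278] rms 0.0005531749967393889
pocket [ 411  155   60   66 3192] s,t [ 0.5567 -0.311 ] rms 0.0005257347783504824
pocket [ 405  246   56   57 2570] s,t [ 0.5567 -0.3938] rms 0.0010925485032549686
w5
pocket [   0   99   55   89 4281] s,t [ 0.5614 -0.2294] rms 0.010012177066673338
pocket [ 103  100  118   90 8714] s,t [ 0.5575 -0.3121] rms 0.0006133069822094523
pocket [ 268  102  116   89 8576] s,t [ 0.5573 -0.395 ] rms 0.0006809540159151018
```

>>> {"api": "send_rows", "payload": {
  "moves": [
    [[0.49,0.15,-1],0],
    [[0,0,-2],0],
    [[0,0,-1.5],0],
    [[0,0,-1],0],
    [[0,0,-0.4],0]
  ]
}}

```text
time_s: 11.5
ee_pos: [0.6064, 0.1877, 0.2292]
orientation: [[0.564, 0.826, -0.002], [0.826, -0.564, -0.0], [-0.002, -0.002, -1.0]]
force: [-0.2, 0.4, -0.9]
gripper_width: 0.0536
finger_force: 46.8
```

>>> {"api": "send_rows", "payload": {
  "moves": [
    [[0,0,0],0],
    [[0,0,0],0]
  ]
}}

```text
time_s: 11.7
ee_pos: [0.6073, 0.1884, 0.2311]
orientation: [[0.564, 0.826, 0.001], [0.826, -0.564, 0.0], [0.001, 0.0, -1.0]]
force: [0.2, 1.0, 0.1]
gripper_width: 0.0531
finger_force: 63.2
```

```bash
python3 -c "
from rel import *
rel('w6','orange',.055,.15)
import pock; pock.pockets('w6')"
```

```text
tcp [0.6073 0.1884 0.2311] yaw 55.7 w 0.053089910466135044
orange [  248   238   143   142 16071] circ [0.6064 0.1871] 0.0284 z 0.06575833464981874 d [-0.0009 -0.0014]
panel [(0.414, 63), (0.416, 66), (0.42, 72), (0.422, 68), (0.424, 61), (0.426, 69), (0.45, 484), (0.452, 737), (0.454, 757), (0.456, 845), (0.458, 951), (0.46, 1701), (0.462, 240), (0.468, 75), (0.47, 153), (0.472, 191), (0.474, 226), (0.476, 254), (0.478, 284), (0.48, 280), (0.482, 329), (0.484, 328), (0.486, 296), (0.488, 290), (0.49, 275), (0.492, 276), (0.494, 267), (0.496, 274), (0.498, 272), (0.5, 289), (0.502, 349), (0.504, 366), (0.506, 429), (0.508, 373), (0.51, 350), (0.512, 379), (0.514, 329), (0.516, 350), (0.518, 324), (0.52, 333), (0.522, 372)]
lip s 0.4955828427291489
tcp case [[ 0.49731785 -0.39638144  0.23133353]]
pocket [    9   105   162   119 15805] s,t [ 0.558  -0.3126] rms 0.0007701338991594802
pocket [  236   107   158   118 15538] s,t [ 0.5575 -0.3952] rms 0.0006028357125053812
```

>>> {"api": "send_rows", "payload": {
  "moves": [
    [[0,0.1,-0.2],0],
    [[0.65,1,0],0],
    [[0.65,1,0],0],
    [[0.65,1,0],0],
    [[0.65,0.95,0],0]
  ]
}}

```text
time_s: 12.25
ee_pos: [0.6338, 0.2304, 0.2288]
orientation: [[0.563, 0.826, 0.001], [0.826, -0.563, 0.0], [0.001, 0.0, -1.0]]
force: [-0.4, 0.4, -0.3]
gripper_width: 0.0528
finger_force: 62.7
```

>>> {"api": "send_rows", "payload": {
  "moves": [
    [[0.65,0.95,0],0],
    [[0,0,0],0],
    [[0,0,0],0]
  ]
}}

```text
time_s: 12.55
ee_pos: [0.6394, 0.2388, 0.2284]
orientation: [[0.563, 0.827, -0.001], [0.827, -0.563, -0.0], [-0.001, -0.0, -1.0]]
force: [-0.7, 0.0, -1.0]
gripper_width: 0.0526
finger_force: 63.1
```

```bash
python3 -c "
from rel import *
rel('w7','orange',.055,.15)" | grep -v panel
```

```text
tcp [0.6394 0.2388 0.2284] yaw 55.75 w 0.052649212665591964
orange [  247   294   144    85 10106] circ [0.6381 0.237 ] 0.0279 z 0.06311372455087289 d [-0.0013 -0.0018]
lip s 0.5626726361848265
tcp case [[ 0.5564878  -0.39467711  0.22838732]]
```

View pics/w7.png

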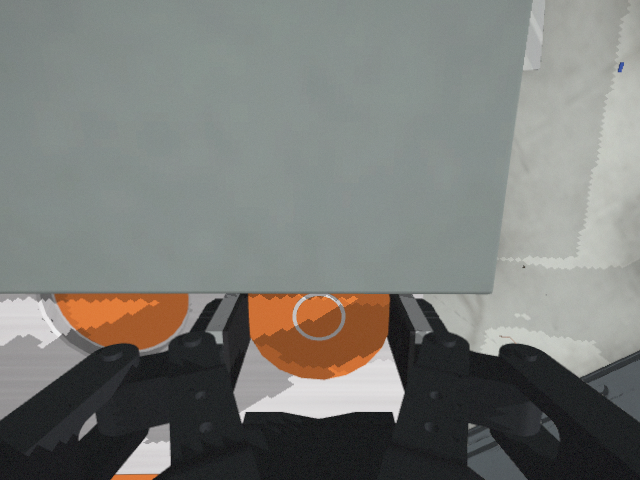

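The disc is centred at (319,317) over its pocket with no contact force. Nudging 1.5 mm in and releasing.

>>> {"api": "send_rows", "payload": {
  "moves": [
    [[0.08,0.12,0],0],
    [[0,0,0],0]
  ]
}}

```text
time_s: 12.8
ee_pos: [0.6402, 0.2394, 0.2287]
orientation: [[0.564, 0.826, -0.0], [0.826, -0.564, 0.0], [-0.0, -0.0, -1.0]]
force: [-0.2, -0.5, -0.7]
gripper_width: 0.0525
finger_force: 63.1
```

>>> {"api": "send_rows", "payload": {
  "moves": [
    [[0,0,0],0],
    [[0,0,0],0],
    [[0,0,0],0],
    [[0,0,0],0]
  ],
  "hand": -0.5
}}

```text
time_s: 13.2
ee_pos: [0.6403, 0.2396, 0.2288]
orientation: [[0.563, 0.826, 0.0], [0.826, -0.563, 0.0], [0.0, -0.0, -1.0]]
force: [-0.5, 0.2, -0.1]
gripper_width: 0.0643
finger_force: 0.0
```

>>> {"api": "send_rows", "payload": {
  "moves": [
    [[0,0,2],0],
    [[0,0,3],0],
    [[-1,-1.5,4],0],
    [[-1,-1.5,0],0],
    [[0,0,0],0]
  ]
}}

```text
time_s: 13.7
ee_pos: [0.6196, 0.2085, 0.3201]
orientation: [[0.564, 0.826, 0.001], [0.826, -0.564, -0.0], [0.0, 0.001, -1.0]]
force: [-0.8, 0.6, -0.2]
gripper_width: 0.0642
finger_force: 0.0
```

```bash
cat > seat.py <<'E'
from h import *
# per pocket: height map of disc tops near pocket (case s 0.527..0.569)
def seat(f,ts=(-.143,-.2285,-.3115,-.395)):
    z=np.load(f+'.npz'); im=z['im'];d=z['d']; ci=dict(camera_info('wrist'),R=z['R'],t=z['t'])
    P,u,v=pts('wrist',d,d>0,ci); C=case(P)
    for t in ts:
        k=(C[:,0]<.566)&(C[:,0]>.50)&(abs(C[:,1]-t)<.035)&(C[:,2]>.0522)&(C[:,2]<.07)
        if k.sum()>100:
            q=C[k]; A=np.c_[q[:,:2],np.ones(len(q))]; p=np.linalg.lstsq(A,q[:,2],rcond=None)[0]
            t0,t1=np.percentile(q[:,1],[1,99]); print('pocket t',t,'n',k.sum(),'z med',np.round(np.median(q[:,2]),4),'tilt',np.round(p[:2],3),'s front',np.round(np.percentile(q[:,0],.5),4),'t mid',np.round((t0+t1)/2,4))
E
python3 -c "
from seat import *; from rel import *
disc('w8','orange',.03,.15); seat('w8')"
```

```text
tcp [0.6196 0.2085 0.3201] yaw 55.65 w 0.06422091744069512
orange [ 137  160   92   62 4739] circ [0.57   0.2852] 0.0286 z 0.04258575669782684 d [-0.0496  0.0767]
orange [ 271  161   93   65 5031] circ [0.639  0.2376] 0.0278 z 0.05428624991486292 d [0.0194 0.029 ]
orange [281 313  74   5 370] circ [0.5883 0.1633] 0.0246 z 0.04962744287246534 d [-0.0313 -0.0452]
pocket t -0.395 n 4716 z med 0.0543 tilt [ 0.007 -0.001] s front 0.5295 t mid -0.3949
```

Seated flat: top at z 0.054, tilt under 0.01. Second orange disc next.

>>> {"api": "send_rows", "payload": {
  "moves": [
    [[-1.55,-4.2,0.6],-2.35],
    [[-1.55,-4.2,0.6],-2.35],
    [[-1.55,-4.2,0.6],-2.35],
    [[-1.55,-4.2,0.6],-2.35],
    [[-1.55,-4.2,0.6],-2.35]
  ],
  "hand": -0.6
}}

```text
time_s: 14.25
ee_pos: [0.5423, -0.0012, 0.3477]
orientation: [[0.721, 0.693, -0.002], [0.693, -0.721, 0.001], [-0.001, -0.002, -1.0]]
force: [1.1, -0.1, -0.3]
gripper_width: 0.0681
finger_force: 0.0
```

>>> {"api": "send_rows", "payload": {
  "moves": [
    [[-1.55,-4.2,0],-2.35],
    [[-1.55,-4.2,0],-2.35],
    [[-1.55,-4.2,0],-2.35],
    [[-1.55,-4.2,0],-2.35],
    [[-1.55,-4.2,0],-2.35]
  ]
}}

```text
time_s: 14.75
ee_pos: [0.465, -0.2116, 0.3477]
orientation: [[0.847, 0.532, -0.001], [0.532, -0.847, 0.001], [-0.0, -0.002, -1.0]]
force: [1.2, 0.5, -1.0]
gripper_width: 0.0684
finger_force: 0.0
```

>>> {"api": "send_rows", "payload": {
  "moves": [
    [[-1.55,-4.2,0],-2.3],
    [[0,0,0],0],
    [[0,0,0],0]
  ]
}}

```text
time_s: 15.05
ee_pos: [0.4498, -0.253, 0.3477]
orientation: [[0.868, 0.497, -0.001], [0.497, -0.868, 0.002], [-0.0, -0.002, -1.0]]
force: [-0.1, 0.2, -0.4]
gripper_width: 0.0683
finger_force: 0.0
```

```bash
python3 -c "
from disc import *
disc('w9','orange');disc('w9b','blue')"
```

```text
tcp [ 0.4498 -0.253   0.3477] yaw 29.77 w 0.06833877890614384
orange [621  74  19  68 898] circ [ 0.6344 -0.4187] 0.0245 z 0.010957853143574047 d [ 0.1846 -0.1657]
orange [ 285  179   69   69 3701] circ [ 0.4488 -0.2542] 0.028 z 0.011257801422071936 d [-0.001  -0.0012]
tcp [ 0.45   -0.252   0.3478] yaw 29.87 w 0.06799591915507824
blue [ 452  249   70   64 3383] circ [ 0.4686 -0.4028] 0.0284 z 0.011265746395417862 d [ 0.0186 -0.1508]
```

>>> {"api": "send_rows", "payload": {
  "moves": [
    [[-0.1,-0.12,-5],0],
    [[0,0,-5],0],
    [[0,0,-4],0],
    [[0,0,-2],0],
    [[0,0,-1],0]
  ]
}}

```text
time_s: 15.65
ee_pos: [0.4487, -0.2513, 0.1764]
orientation: [[0.866, 0.501, -0.003], [0.501, -0.866, 0.003], [-0.001, -0.004, -1.0]]
force: [0.3, 0.7, -0.3]
gripper_width: 0.0687
finger_force: 0.0
```

>>> {"api": "send_rows", "payload": {
  "moves": [
    [[0,0,-0.5],0],
    [[0,0,0],0]
  ]
}}

```text
time_s: 15.85
ee_pos: [0.4494, -0.2531, 0.1738]
orientation: [[0.866, 0.5, 0.0], [0.5, -0.866, 0.0], [0.0, 0.0, -1.0]]
force: [-0.3, -0.1, 0.6]
gripper_width: 0.0684
finger_force: 0.0
```

>>> {"api": "send_rows", "payload": {
  "moves": [
    [[0,0,0],0],
    [[0,0,0],0],
    [[0,0,0],0],
    [[0,0,0],0]
  ],
  "hand": 1
}}

```text
time_s: 16.25
ee_pos: [0.4494, -0.2536, 0.1755]
orientation: [[0.867, 0.498, 0.002], [0.498, -0.867, -0.001], [0.001, 0.002, -1.0]]
force: [0.7, 2.4, 4.8]
gripper_width: 0.0532
finger_force: 61.7
```

>>> {"api": "send_rows", "payload": {
  "moves": [
    [[0,0,2],0],
    [[0,0,4],0],
    [[0,0,5],0],
    [[0,0,5],0],
    [[0,0,0],0]
  ]
}}

```text
time_s: 16.75
ee_pos: [0.451, -0.2551, 0.3417]
orientation: [[0.867, 0.499, 0.012], [0.499, -0.867, -0.009], [0.006, 0.014, -1.0]]
force: [0.5, -0.4, -1.4]
gripper_width: 0.053
finger_force: 63.2
```

>>> {"api": "send_rows", "payload": {
  "moves": [
    [[0.8,4.45,0],2.35],
    [[0.8,4.45,0],2.35],
    [[0.8,4.45,0],2.35],
    [[0.8,4.45,0],2.35],
    [[0.8,4.45,0],2.35]
  ]
}}

```text
time_s: 17.25
ee_pos: [0.4886, -0.0293, 0.3345]
orientation: [[0.746, 0.666, 0.002], [0.666, -0.746, -0.0], [0.001, 0.001, -1.0]]
force: [0.9, -0.2, -1.0]
gripper_width: 0.0526
finger_force: 63.2
```

>>> {"api": "send_rows", "payload": {
  "moves": [
    [[0.8,4.45,0],2.35],
    [[0.8,4.45,0],2.35],
    [[0.8,4.45,0],2.35],
    [[0.8,4.45,-1.5],2.35],
    [[0.8,4.45,-2],2.35]
  ]
}}

```text
time_s: 17.75
ee_pos: [0.5293, 0.1935, 0.3001]
orientation: [[0.595, 0.804, 0.004], [0.804, -0.595, 0.001], [0.003, 0.003, -1.0]]
force: [0.1, -0.1, -0.3]
gripper_width: 0.0529
finger_force: 63.3
```

>>> {"api": "send_rows", "payload": {
  "moves": [
    [[0.8,4.45,-2],2.35],
    [[0,0,-2],0],
    [[0,0,0],0],
    [[0,0,0],0]
  ]
}}

```text
time_s: 18.15
ee_pos: [0.5363, 0.2356, 0.259]
orientation: [[0.563, 0.827, -0.001], [0.827, -0.563, -0.0], [-0.001, -0.001, -1.0]]
force: [-0.0, 0.7, -0.5]
gripper_width: 0.053
finger_force: 63.3
```

```bash
python3 -c "
from rel import *
rel('w10','orange',.06,.15)
import pock; pock.pockets('w10')" | grep -v panel
```

```text
tcp [0.5363 0.2356 0.259 ] yaw 55.75 w 0.05303764536503378
orange [  247   236   144   143 16374] circ [0.5353 0.2348] 0.0283 z 0.09466877888521652 d [-0.001  -0.0008]
lip s 0.5707736457491682
tcp case [[ 0.49636291 -0.31169757  0.25963249]]
pocket [   60   105   137   102 11482] s,t [ 0.5581 -0.2284] rms 0.0007617162084253635
pocket [  252   106   134   101 11214] s,t [ 0.5578 -0.3113] rms 0.0009053063467270813
```

>>> {"api": "send_rows", "payload": {
  "moves": [
    [[0,0,-1.5],0],
    [[0,0,-1],0],
    [[0,0,-0.6],0],
    [[0,0,0],0]
  ]
}}

```text
time_s: 18.6
ee_pos: [0.5366, 0.2353, 0.2274]
orientation: [[0.563, 0.826, -0.001], [0.826, -0.563, -0.0], [-0.001, -0.001, -1.0]]
force: [-0.3, -0.3, -0.3]
gripper_width: 0.053
finger_force: 63.3
```

>>> {"api": "send_rows", "payload": {
  "moves": [
    [[0.7,1.01,0],0],
    [[0.7,1.01,0],0],
    [[0.7,1.01,0],0],
    [[0.7,1.01,0],0],
    [[0.7,1.01,0],0]
  ]
}}

```text
time_s: 19.1
ee_pos: [0.5726, 0.2878, 0.2278]
orientation: [[0.562, 0.827, 0.0], [0.827, -0.562, 0.0], [0.001, 0.0, -1.0]]
force: [0.3, -0.2, -1.0]
gripper_width: 0.0526
finger_force: 63.3
```

>>> {"api": "send_rows", "payload": {
  "moves": [
    [[0,0,0],0],
    [[0,0,0],0],
    [[0,0,0],0]
  ]
}}

```text
time_s: 19.4
ee_pos: [0.5718, 0.2866, 0.2276]
orientation: [[0.563, 0.827, -0.0], [0.827, -0.563, 0.0], [0.0, -0.0, -1.0]]
force: [-0.1, 0.4, -0.9]
gripper_width: 0.0529
finger_force: 63.4
```

```bash
python3 -c "
from rel import *
rel('w11','orange',.055,.15)" | grep -v panel
```

```text
tcp [0.5718 0.2866 0.2276] yaw 55.76 w 0.05292865606527806
orange [ 246  298  145   81 9672] circ [0.5701 0.2846] 0.0279 z 0.0633371965009698 d [-0.0017 -0.002 ]
orange [ 461  299  139   62 3908] circ [0.638 0.237] 0.0274 z 0.05448910352482848 d [ 0.0662 -0.0496]
lip s 0.565427858051218
tcp case [[ 0.55826037 -0.31186883  0.22765573]]
```

>>> {"api": "send_rows", "payload": {
  "moves": [
    [[0,0,0],0],
    [[0,0,0],0],
    [[0,0,0],0],
    [[0,0,0],0]
  ],
  "hand": -0.5
}}

```text
time_s: 19.85
ee_pos: [0.5719, 0.2864, 0.2278]
orientation: [[0.563, 0.827, 0.0], [0.827, -0.563, 0.0], [0.0, 0.0, -1.0]]
force: [-0.0, -0.9, -0.2]
gripper_width: 0.0638
finger_force: 0.0
```

>>> {"api": "send_rows", "payload": {
  "moves": [
    [[0,0,2],0],
    [[0,0,3],0],
    [[-1,-1.5,4],0],
    [[-1,-1.5,0],0],
    [[0,0,0],0]
  ]
}}

```text
time_s: 20.35
ee_pos: [0.551, 0.2554, 0.319]
orientation: [[0.563, 0.826, 0.001], [0.826, -0.563, -0.0], [0.0, 0.001, -1.0]]
force: [-0.3, 0.8, 0.2]
gripper_width: 0.0644
finger_force: 0.0
```

```bash
python3 -c "
from seat import *; from rel import *
disc('w12','orange',.03,.15); seat('w12')"
```

```text
tcp [0.551  0.2554 0.319 ] yaw 55.71 w 0.06439893433079608
orange [ 272  160   92   65 5007] circ [0.5706 0.285 ] 0.0278 z 0.05430186644672644 d [0.0196 0.0296]
orange [ 406  160   99   66 5443] circ [0.6391 0.238 ] 0.0283 z 0.05433736673855947 d [ 0.0881 -0.0174]
orange [280 313  74   6 444] circ [0.518  0.2089] 0.0246 z 0.04962280901158384 d [-0.033  -0.0464]
pocket t -0.3115 n 4612 z med 0.0543 tilt [ 0.005 -0.   ] s front 0.5305 t mid -0.3118
pocket t -0.395 n 4874 z med 0.0543 tilt [ 0.006 -0.002] s front 0.5295 t mid -0.3945
```

>>> {"api": "send_rows", "payload": {
  "moves": [
    [[-0.59,-4.7,0.6],-1.84],
    [[-0.59,-4.7,0.6],-1.84],
    [[-0.59,-4.7,0.6],-1.84],
    [[-0.59,-4.7,0.6],-1.84],
    [[-0.59,-4.7,0.6],-1.84]
  ],
  "hand": -0.6
}}

```text
time_s: 20.9
ee_pos: [0.5223, 0.0203, 0.3469]
orientation: [[0.688, 0.725, -0.001], [0.725, -0.688, 0.001], [-0.001, -0.001, -1.0]]
force: [0.6, -0.3, -0.1]
gripper_width: 0.0683
finger_force: 0.0
```

>>> {"api": "send_rows", "payload": {
  "moves": [
    [[-0.59,-4.7,0],-1.84],
    [[-0.59,-4.7,0],-1.84],
    [[-0.59,-4.7,0],-1.84],
    [[-0.59,-4.7,0],-1.84],
    [[-0.59,-4.7,0],-1.84]
  ]
}}

```text
time_s: 21.4
ee_pos: [0.4928, -0.2153, 0.3467]
orientation: [[0.796, 0.606, -0.001], [0.606, -0.796, 0.001], [-0.0, -0.001, -1.0]]
force: [0.3, -0.2, 0.2]
gripper_width: 0.0684
finger_force: 0.0
```

>>> {"api": "send_rows", "payload": {
  "moves": [
    [[-0.59,-4.7,0],-1.84],
    [[-0.59,-4.7,0],-1.84],
    [[-0.59,-4.7,0],-1.84],
    [[-0.59,-4.7,0],-1.84],
    [[0,0,0],0]
  ]
}}

```text
time_s: 21.9
ee_pos: [0.4692, -0.4074, 0.3466]
orientation: [[0.869, 0.496, 0.001], [0.496, -0.869, -0.003], [-0.001, 0.003, -1.0]]
force: [0.1, 0.3, -0.1]
gripper_width: 0.0683
finger_force: 0.0
```

>>> {"api": "send_rows", "payload": {
  "moves": [
    [[0,0,0],0],
    [[0,0,0],0]
  ]
}}

```text
time_s: 22.1
ee_pos: [0.4694, -0.4005, 0.3466]
orientation: [[0.866, 0.501, -0.001], [0.501, -0.866, 0.002], [0.0, -0.003, -1.0]]
force: [0.1, -0.8, 0.2]
gripper_width: 0.0684
finger_force: 0.0
```

```bash
python3 -c "
from disc import *
disc('w13','blue')"
```

```text
tcp [ 0.4694 -0.4005  0.3466] yaw 30.03 w 0.06837222593206006
blue [ 287  181   70   68 3726] circ [ 0.4683 -0.4033] 0.028 z 0.011239015045519215 d [-0.0011 -0.0028]
```

>>> {"api": "send_rows", "payload": {
  "moves": [
    [[-0.1,-0.25,-5],0],
    [[0,0,-5],0],
    [[0,0,-4],0],
    [[0,0,-2],0],
    [[0,0,-1],0]
  ]
}}

```text
time_s: 22.65
ee_pos: [0.468, -0.4017, 0.1754]
orientation: [[0.865, 0.502, -0.003], [0.502, -0.865, 0.004], [-0.001, -0.005, -1.0]]
force: [0.8, 0.3, -0.3]
gripper_width: 0.0686
finger_force: 0.0
```

>>> {"api": "send_rows", "payload": {
  "moves": [
    [[0,0,-0.4],0],
    [[0,0,0],0]
  ]
}}

```text
time_s: 22.85
ee_pos: [0.4688, -0.4037, 0.1743]
orientation: [[0.866, 0.501, 0.001], [0.501, -0.866, -0.0], [0.0, 0.001, -1.0]]
force: [-0.8, 0.4, 0.3]
gripper_width: 0.0683
finger_force: 0.0
```

>>> {"api": "send_rows", "payload": {
  "moves": [
    [[0,0,0],0],
    [[0,0,0],0],
    [[0,0,0],0],
    [[0,0,0],0]
  ],
  "hand": 1
}}

```text
time_s: 23.25
ee_pos: [0.4688, -0.4044, 0.176]
orientation: [[0.866, 0.5, 0.002], [0.5, -0.866, -0.002], [0.001, 0.003, -1.0]]
force: [-0.6, 1.9, 5.7]
gripper_width: 0.0526
finger_force: 61.8
```

>>> {"api": "send_rows", "payload": {
  "moves": [
    [[0,0,2],0],
    [[0,0,4],0],
    [[0,0,5],0],
    [[0,0,5],0],
    [[0,0,0],0]
  ]
}}

```text
time_s: 23.75
ee_pos: [0.4703, -0.4062, 0.3429]
orientation: [[0.866, 0.5, 0.011], [0.5, -0.866, -0.012], [0.004, 0.016, -1.0]]
force: [0.9, -1.6, -0.3]
gripper_width: 0.053
finger_force: 63.0
```

>>> {"api": "send_rows", "payload": {
  "moves": [
    [[0,4.9,0],1.84],
    [[0,4.9,0],1.84],
    [[0,4.9,0],1.84],
    [[0,4.9,0],1.84],
    [[0,4.9,0],1.84]
  ]
}}

```text
time_s: 24.25
ee_pos: [0.4677, -0.1573, 0.3343]
orientation: [[0.775, 0.632, 0.001], [0.632, -0.775, -0.0], [0.001, 0.001, -1.0]]
force: [1.4, 0.5, -1.5]
gripper_width: 0.0529
finger_force: 63.1
```

>>> {"api": "send_rows", "payload": {
  "moves": [
    [[0,4.9,0],1.84],
    [[0,4.9,0],1.84],
    [[0,4.9,0],1.84],
    [[0,4.9,0],1.84],
    [[0,4.9,0],1.84]
  ]
}}

```text
time_s: 24.75
ee_pos: [0.4677, 0.0879, 0.3344]
orientation: [[0.663, 0.748, 0.002], [0.748, -0.663, 0.0], [0.001, 0.001, -1.0]]
force: [0.6, 0.3, -0.1]
gripper_width: 0.0531
finger_force: 63.1
```

>>> {"api": "send_rows", "payload": {
  "moves": [
    [[0,4.9,0],1.84],
    [[0,4.9,0],1.84],
    [[0,4.9,-1],1.84],
    [[0,4.9,-1],1.84],
    [[0,0,-2],0]
  ]
}}

```text
time_s: 25.25
ee_pos: [0.4689, 0.2877, 0.2953]
orientation: [[0.558, 0.83, 0.006], [0.83, -0.558, 0.005], [0.008, 0.002, -1.0]]
force: [-0.1, -0.3, -1.4]
gripper_width: 0.0528
finger_force: 63.1
```

>>> {"api": "send_rows", "payload": {
  "moves": [
    [[0,0,-2],0],
    [[0,0,-2],0],
    [[0,0,0],0],
    [[0,0,0],0]
  ]
}}

```text
time_s: 25.65
ee_pos: [0.4681, 0.2819, 0.2541]
orientation: [[0.563, 0.827, -0.0], [0.827, -0.563, -0.0], [-0.0, -0.0, -1.0]]
force: [0.5, -0.1, -0.3]
gripper_width: 0.0527
finger_force: 63.1
```

```bash
python3 -c "
from rel import *
rel('w14','blue',.06,.15)
import pock; pock.pockets('w14')" | grep -v panel
```

```text
tcp [0.4681 0.2819 0.2541] yaw 55.75 w 0.05270268734388773
blue [  247   233   146   143 16342] circ [0.4678 0.2818] 0.0284 z 0.08932499262398863 d [-0.0003 -0.    ]
lip s 0.5709983993181997
tcp case [[ 0.49658466 -0.22902823  0.25468983]]
pocket [   49   103   141   106 12189] s,t [ 0.5583 -0.1444] rms 0.0005361940916835915
pocket [  246   105   138   104 11935] s,t [ 0.558  -0.2271] rms 0.0004869911598368774
```

>>> {"api": "send_rows", "payload": {
  "moves": [
    [[0,0,-1.5],0],
    [[0,0,-0.8],0],
    [[0,0,-0.3],0],
    [[-0.12,0.08,0],0],
    [[0,0,0],0]
  ]
}}

```text
time_s: 26.2
ee_pos: [0.467, 0.2829, 0.2282]
orientation: [[0.563, 0.827, 0.0], [0.827, -0.563, 0.0], [0.0, 0.0, -1.0]]
force: [0.7, 0.8, -0.8]
gripper_width: 0.0531
finger_force: 63.1
```

>>> {"api": "send_rows", "payload": {
  "moves": [
    [[0.69,1.02,0],0],
    [[0.69,1.02,0],0],
    [[0.69,1.02,0],0],
    [[0.69,1.02,0],0],
    [[0.69,1.0,0],0]
  ]
}}

```text
time_s: 26.7
ee_pos: [0.5023, 0.3348, 0.2278]
orientation: [[0.562, 0.827, 0.0], [0.827, -0.562, 0.0], [0.0, 0.0, -1.0]]
force: [1.3, 0.9, 0.4]
gripper_width: 0.0527
finger_force: 63.1
```

>>> {"api": "send_rows", "payload": {
  "moves": [
    [[0,0,0],0],
    [[0,0,0],0],
    [[0,0,0],0]
  ]
}}

```text
time_s: 27.0
ee_pos: [0.5012, 0.3334, 0.2276]
orientation: [[0.563, 0.827, -0.0], [0.827, -0.563, -0.0], [-0.0, -0.0, -1.0]]
force: [-0.1, 0.1, -1.1]
gripper_width: 0.053
finger_force: 63.5
```

```bash
python3 -c "
from rel import *
rel('w15','blue',.055,.15)" | grep -v panel
```

```text
tcp [0.5012 0.3334 0.2276] yaw 55.76 w 0.05301183704188981
blue [ 247  294  144   82 9711] circ [0.5003 0.3321] 0.0279 z 0.06287893727506308 d [-0.0009 -0.0013]
lip s 0.5648754978294777
tcp case [[ 0.5573472  -0.22723745  0.22771448]]
```

>>> {"api": "send_rows", "payload": {
  "moves": [
    [[0,0,0],0],
    [[0,0,0],0],
    [[0,0,0],0],
    [[0,0,0],0]
  ],
  "hand": -0.5
}}

```text
time_s: 27.45
ee_pos: [0.5015, 0.3335, 0.2279]
orientation: [[0.563, 0.827, 0.0], [0.827, -0.563, 0.0], [0.0, -0.0, -1.0]]
force: [-0.1, -0.3, -0.9]
gripper_width: 0.0642
finger_force: 0.0
```

>>> {"api": "send_rows", "payload": {
  "moves": [
    [[0,0,2],0],
    [[0,0,3],0],
    [[-1,-1.5,4],0],
    [[-1,-1.5,0],0],
    [[0,0,0],0]
  ]
}}

```text
time_s: 27.95
ee_pos: [0.4805, 0.3025, 0.3189]
orientation: [[0.563, 0.826, 0.0], [0.826, -0.563, -0.0], [0.0, 0.0, -1.0]]
force: [0.6, 1.1, -1.0]
gripper_width: 0.0638
finger_force: 0.0
```

```bash
python3 -c "
from seat import *; from rel import *
disc('w16','blue',.03,.15); seat('w16')"
```

```text
tcp [0.4805 0.3025 0.3189] yaw 55.72 w 0.06377711022646458
blue [ 136  158   93   63 4817] circ [0.4312 0.3805] 0.0288 z 0.042600532514799894 d [-0.0493  0.078 ]
blue [ 272  158   93   66 5045] circ [0.5008 0.3325] 0.0278 z 0.05428787048931481 d [0.0203 0.0301]
blue [281 312  74   6 386] circ [0.4493 0.2575] 0.0246 z 0.04970328752990839 d [-0.0312 -0.0449]
pocket t -0.2285 n 4588 z med 0.0543 tilt [ 0.006 -0.001] s front 0.5308 t mid -0.2273
pocket t -0.3115 n 4769 z med 0.0544 tilt [ 0.008 -0.003] s front 0.5302 t mid -0.3114
pocket t -0.395 n 4391 z med 0.0544 tilt [ 0.005 -0.003] s front 0.5312 t mid -0.3927
```

View pics/w16.png

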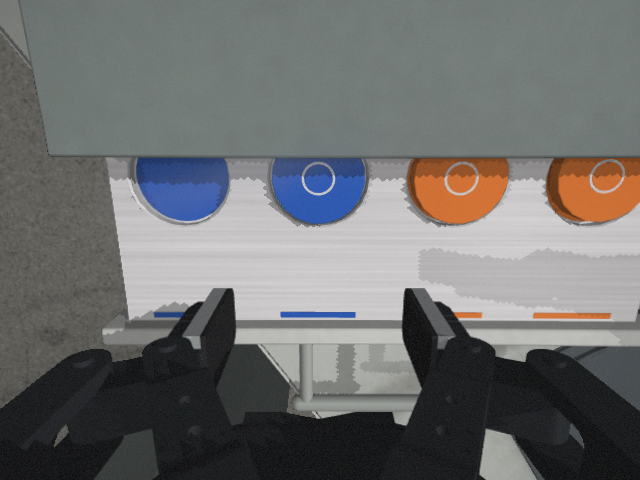

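All three discs are seated with silver circles at (318,178) blue, (461,178) and (607,176) orange; the leftmost blue pocket at (182,185) stays empty, since only one blue disc is on the bench. Now to push the bar shut with closed fingers.

>>> {"api": "send_rows", "payload": {
  "moves": [
    [[-1.3,-3.81,0],0],
    [[-1.3,-3.81,0],0],
    [[-1.3,-3.81,0],0],
    [[-1.3,-3.81,0],0],
    [[0,0,0],0]
  ],
  "hand": 1
}}

```text
time_s: 28.5
ee_pos: [0.4275, 0.1484, 0.3165]
orientation: [[0.565, 0.825, -0.005], [0.825, -0.565, -0.002], [-0.004, -0.003, -1.0]]
force: [0.6, 0.5, -0.2]
gripper_width: 0.0002
finger_force: 0.0
```

>>> {"api": "send_rows", "payload": {
  "moves": [
    [[0,0,-3],0],
    [[0,0,-3],0],
    [[0,0,-3],0],
    [[0,0,-1.4],0],
    [[0,0,0],0]
  ]
}}

```text
time_s: 29.0
ee_pos: [0.4292, 0.1517, 0.2113]
orientation: [[0.563, 0.827, -0.005], [0.827, -0.563, -0.001], [-0.003, -0.004, -1.0]]
force: [0.1, -0.6, 0.5]
gripper_width: -0.0004
finger_force: 0.0
```

>>> {"api": "send_rows", "payload": {
  "moves": [
    [[0.56,0.83,0],0],
    [[0.56,0.83,0],0],
    [[0.56,0.83,0],0],
    [[0.56,0.83,0],0],
    [[0.56,0.83,0],0]
  ]
}}

```text
time_s: 29.5
ee_pos: [0.458, 0.1931, 0.2144]
orientation: [[0.562, 0.827, 0.0], [0.827, -0.562, -0.001], [-0.001, 0.001, -1.0]]
force: [0.3, -8.1, -1.2]
gripper_width: 0.0001
finger_force: 2.9
```

>>> {"api": "send_rows", "payload": {
  "moves": [
    [[0.56,0.83,0],0],
    [[0.56,0.83,0],0],
    [[0.56,0.83,0],0],
    [[0.56,0.83,0],0],
    [[0.56,0.83,0],0]
  ]
}}

```text
time_s: 30.0
ee_pos: [0.486, 0.2345, 0.2145]
orientation: [[0.562, 0.827, 0.0], [0.827, -0.562, -0.002], [-0.001, 0.001, -1.0]]
force: [1.2, -6.3, -1.9]
gripper_width: -0.0
finger_force: 2.9
```

>>> {"api": "send_rows", "payload": {
  "moves": [
    [[0.56,0.83,0],0],
    [[0.56,0.83,0],0],
    [[0.45,0.66,0],0],
    [[0,0,0],0]
  ]
}}

```text
time_s: 30.4
ee_pos: [0.5023, 0.2587, 0.2147]
orientation: [[0.562, 0.827, 0.002], [0.827, -0.562, 0.001], [0.002, 0.001, -1.0]]
force: [0.4, 0.7, -0.0]
gripper_width: 0.0002
finger_force: 0.0
```

>>> {"api": "send_rows", "payload": {
  "moves": [
    [[0.28,0.41,0],0],
    [[0.28,0.41,0],0],
    [[0,0,0],0]
  ]
}}

```text
time_s: 30.7
ee_pos: [0.507, 0.266, 0.2144]
orientation: [[0.562, 0.827, 0.001], [0.827, -0.562, 0.0], [0.001, 0.0, -1.0]]
force: [-0.3, -1.5, 1.8]
gripper_width: -0.0002
finger_force: 0.9
```

>>> {"api": "send_rows", "payload": {
  "moves": [
    [[0.17,0.25,0],0],
    [[0,0,0],0]
  ]
}}

```text
time_s: 30.9
ee_pos: [0.5078, 0.2675, 0.2141]
orientation: [[0.562, 0.827, -0.002], [0.827, -0.562, -0.002], [-0.002, -0.0, -1.0]]
force: [-3.8, -6.5, 5.2]
gripper_width: 0.0001
finger_force: 3.5
```

>>> {"api": "send_rows", "payload": {
  "moves": [
    [[0.17,0.25,0],0],
    [[0,0,0],0]
  ]
}}

```text
time_s: 31.1
ee_pos: [0.5083, 0.2684, 0.2138]
orientation: [[0.562, 0.827, -0.006], [0.827, -0.562, -0.006], [-0.008, -0.001, -1.0]]
force: [-5.5, -14.4, 9.2]
gripper_width: -0.0002
finger_force: 7.5
```

>>> {"api": "send_rows", "payload": {
  "moves": [
    [[0.17,0.25,0],0],
    [[0,0,0],0],
    [[0,0,0],0]
  ]
}}

```text
time_s: 31.4
ee_pos: [0.5087, 0.2692, 0.2135]
orientation: [[0.561, 0.828, -0.009], [0.828, -0.561, -0.009], [-0.012, -0.003, -1.0]]
force: [-7.8, -22.2, 13.3]
gripper_width: -0.0001
finger_force: 11.3
```

>>> {"api": "send_rows", "payload": {
  "moves": [
    [[-0.6,-0.9,0],0],
    [[-1.5,-2.2,0],0],
    [[-1.5,-2.2,3],0],
    [[0,0,4],0],
    [[0,0,4],0]
  ]
}}

```text
time_s: 31.9
ee_pos: [0.4753, 0.2198, 0.3249]
orientation: [[0.564, 0.826, -0.0], [0.826, -0.564, 0.001], [0.001, -0.001, -1.0]]
force: [0.9, 0.4, -0.2]
gripper_width: -0.0001
finger_force: 0.0
```

>>> {"api": "send_rows", "payload": {
  "moves": [
    [[0,-2,4],0],
    [[0,-2,2],0],
    [[0,0,0],0],
    [[0,0,0],0]
  ]
}}

```text
time_s: 32.3
ee_pos: [0.476, 0.1803, 0.3842]
orientation: [[0.564, 0.826, 0.002], [0.826, -0.564, 0.002], [0.002, 0.001, -1.0]]
force: [-0.0, -0.0, -0.6]
gripper_width: 0.0002
finger_force: 0.0
```

```bash
python3 -c "
from geo import *
im,d,ci,s=geo('w17')
P,u,v=pts('wrist',d,d>0,ci); C=case(P)
for n,lo,hi in [('lip',.074,.085),('bar',.058,.0665)]:
    k=(C[:,2]>lo)&(C[:,2]<hi)&(C[:,1]<-.2)&(C[:,1]>-.34); h,e=np.histogram(C[k,0],bins=np.arange(.46,.6,.003)); print(n,[(round(float(b),3),int(c)) for c,b in zip(h,e) if c>30])
print(s['ee_pos'])
im,d=read_camera('top'); save('top2.png',cv2.resize(im[150:330,80:560],(800,300)))
"
```

```text
lip []
bar [(0.517, 747), (0.52, 839), (0.523, 669), (0.526, 171), (0.529, 96), (0.532, 89), (0.535, 92), (0.538, 96), (0.541, 94), (0.544, 93), (0.547, 96), (0.55, 96), (0.553, 98), (0.556, 106), (0.559, 101), (0.562, 69)]
[0.47600124 0.18027584 0.38421516]
```

View pics/top2.png

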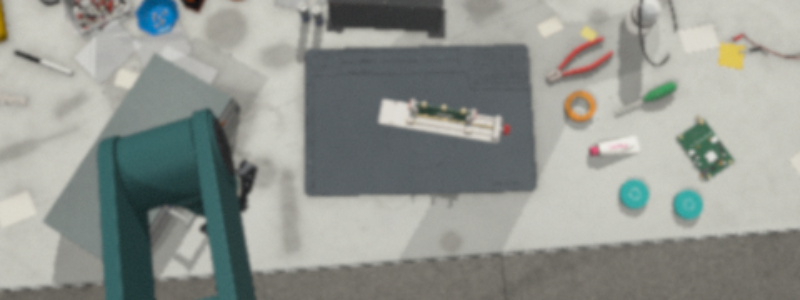

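View pics/w17.png

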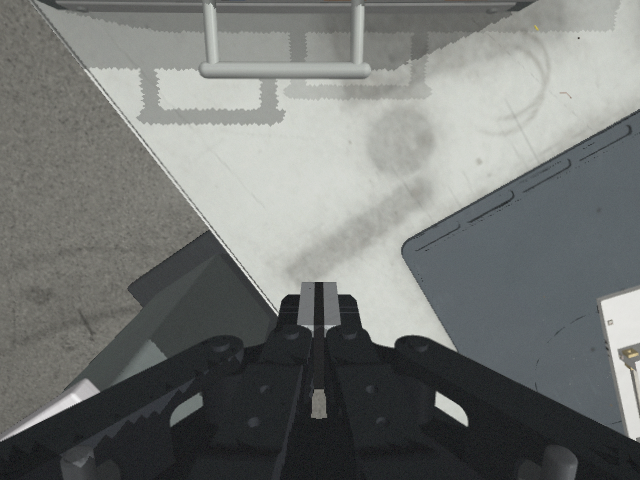

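The bar is now at s = 0.522, exactly 120 mm from fully open, so the drawer is shut. On the bench only the two turquoise look-alikes (634,194) and (688,205) remain, and the bystanders haven't moved. Handing in.

```bash
python3 -c "
from plant import *
print(close_job())"
```

```text
the job is handed in; nothing more can be done
None
```

The job is handed in: all three discs on the bench (two orange, one blue) were lying flat in pockets of their own colour before I pushed the drawer fully shut. The two turquoise look-alikes, the tape roll and the grease tube were left in place.

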